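# Hammer-head bolt into the slotted rail

### The job

Fit the large hammer-head bolt, the one whose long head sticks out past its collar, to the slotted aluminium rail: midway between the two dark lines, pass its head lengthwise down through the slot until the collar rests on the rail, then give it a quarter turn, either way, so that the head lies square across under both lips. Let go of it and leave the short bolt and the round-footed stud standing where they are.

Things in the scene. Friction and masses are not known exactly. Their poses are not given: they have to be found in the camera images.
- hammer_bolt: Plain steel bolt, 76 mm tall, 0.2-0.5 kg, standing on its head. Origin: centre of its underside; z up. Upwards: oblong round-ended head, 58 mm along x, 24 along y, z 0-12; neck 24 dia., z 12-24; round collar 48 dia., z 24-30; shank 22 dia., z 30-34; flat grip tab 12 mm thick (along y), 36 wide (along x, like the head), z 34-76.
- bay (a point): On the slot's centre line at the rail's top face, midway between two dark lines 60 mm apart; x along the slot, y across, z up. Fixed aluminium channel 300 x 80 x 50 mm high; slot 34 mm wide, lips 6 thick, hollow 70 wide, 39 deep. Collar seated: bolt's origin 24 mm below this point, head clear of the lips by 6, free to turn. A bracket 50 mm tall stands on the rail at x below -140 mm.
- short_bolt: Bystander: a smaller steel bolt of like shape, 56 mm tall, standing upright; head 30 by 20 mm, collar 34 mm in diameter, which hides the head from above, tab 24 mm wide and 10 mm thick. Origin: centre of its underside. Leave it alone.
- round_stud: Bystander: a steel stud, 72 mm tall, standing upright, with a round foot 60 mm in diameter and 12 mm thick and a round knob 36 mm in diameter on top. Origin: centre of its underside. Leave it alone.
Things that resemble listed ones, but are neither listed nor needed, are in the scene too. What is shaped like the hammer_bolt but orange or yellow is not meant.

How it is judged:
On the way:
1. the bolt's head has passed lengthwise (within 20 degrees of the slot) down through the slot, wholly below the lips (angle between the x axis of hammer_bolt and the x axis of bay, either way round below 0.35 rad and z of hammer_bolt in the frame of bay between -0.045 and -0.0175 m and y of hammer_bolt in the frame of bay between -0.012 and 0.012 m and x of hammer_bolt in the frame of bay between -0.2 and 0.1 m), for 0.1 s.
At the end, for the whole second after the job is handed in: The hammer-head bolt rests released and upright (within 7 degrees) in the slot, within 20 mm of the bay point along the slot and 12 mm across it, collar on the rail (origin 20 to 28 mm below the rail's top), its head square across the slot under both lips (within 20 degrees) (angle between the x axis of hammer_bolt and the y axis of bay, either way round below 0.35 rad and angle between hammer_bolt's own z axis and vertical below 0.12 rad and x of hammer_bolt in the frame of bay between -0.02 and 0.02 m and y of hammer_bolt in the frame of bay between -0.012 and 0.012 m and z of hammer_bolt in the frame of bay between -0.028 and -0.02 m and linear speed of hammer_bolt below 0.02 m/s and angular speed of hammer_bolt below 0.2 rad/s); the robot touches nothing.
It fails at once if the short bolt is moved by more than 30 mm or tipped by more than 30 degrees (distance of short_bolt from where it was at the start of the episode above 0.03 m or angle between short_bolt's own z axis and vertical above 0.52 rad).
It fails at once if the round-footed stud is moved by more than 30 mm or tipped by more than 30 degrees (distance of round_stud from where it was at the start of the episode above 0.03 m or angle between round_stud's own z axis and vertical above 0.52 rad).
It also fails if it takes over 40 s, if anything falls off the work surface, if the arm or the gripper's body presses on something with over 40 N, if the wrist force passes 120 N, or if a joint passes its speed limit or range.

### The arm

A 7-joint arm with a two-finger parallel gripper is mounted at the origin on the work surface. World frame = base frame: x ahead of the robot, y to its left, z up, the work surface at z = 0. Lengths are in m, angles in rad, forces in N, time in s.
With the tool pointing down it reaches from about 0.35 to 0.9 m from the base axis. Payload 19.9 kg.
Tool frame: the origin (TCP) lies between the finger pads; the fingertips stand 11 mm ahead of it and the grasp point (between the pads) lies 8 mm behind it; z points along the fingers, y is the line along which they close (so a half turn about z gives the same grasp; the last joint's range is limited). The gripper opens to 85 mm and grips with 20 to 120 N. Pads are 22 mm wide; open, the fingers measure 114 mm over their backs; the gripper's body (76 mm by 85 mm) begins 54 mm behind the grasp point. The pads swing forward as they close: fully open they stand 13 mm farther back than shut.
Start: joints at [-1.327, 0.417, -0.01, 1.614, 0.005, 1.111, -0.053], TCP at [0.176, 0.6, 0.242] pointing down, gripper open.
Joint ranges: [-2.81, 2.81], [-0.39, 2.02], [-1.27, 1.25], [0.06, 2.57], [-1.19, 4.33], [0.19, 2], [-2.82, 2.82]. Speed limits (rad/s): [1.89, 1.89, 2.39, 2.39, 3.01, 3.01, 3.01].

### API

Orientations are given as a unit quaternion [w, x, y, z].
In Python, from station import manip gives the robot as it stands.
- The arm moves only by the shell command python3 -m creep 'ROWS' [FORCE]. ROWS is JSON, a list that holds one entry, the list of rows, each a list of 7 numbers: the finger opening in m, from 0 to 0.0854, then the shift along the tool's x, y, z in m, then the turn, a rotation vector about the tool's x, y, z in rad. In form: [[[grip, x, y, z, wx, wy, wz], ...]]. A call has 1 to 20 rows; each row shifts and turns the commanded pose from where the row before left it, along the tool's axes as they then stand; what a row does not reach is not made up. A row lasts 1/10 s, in which the tool goes at most 50 mm and 8.59 degrees, less where a joint would pass 70% of its speed; a pose out of reach is approached as far as the arm can. A call with a gripper value outside its range is refused whole. The fingers move at their own pace and stop on an object; FORCE is the grip in N (left out, the last holds). Time passes only in rows, so rows that do not move let the fingers close. It gives the time, the measured TCP pose, the force, the opening and the grip force at its end, in the units of the state.
- manip.state(): the state, without advancing time (a new reading comes with each control period).
- manip.capture(name): name is "scene" or "top" or "wrist"; returns a dict with "image" (480x640x3 uint8, red, green, blue), "fx", "fy", "cx", "cy" (pixels), "distortion" ([k1, k2, p1, p2, k3] as OpenCV has them; the pictures are not rectified), "rvec" (rotation vector, rad) and "tvec" (3), from world to camera coordinates, as OpenCV has them. Camera axes: x right, y down, z forward; pixel columns grow to the right and rows downward; lengths in m; the calibration is good to about 2 mm. A picture is of the moment at which its call begins. There is no depth.
- manip.finish_job(): hands the job in; it is judged then, once.
The state is a dict: "t": time; "joint_positions": joint angles; "qd": joint speeds; "joint_torque": joint torques, N m; "tcp_pos": TCP position; "tool_rot": TCP orientation; "wrist_force": force on the tool from outside, world axes, zero at the start; "moment": the same for the moment, N m; "gripper_width": opening from 0.0 (shut) to 1.0 (fully open); "gripper_force": force on a finger pad.
Only numpy, scipy, OpenCV 4.12 (cv2) and the standard library are available. Lean on these libraries where they do the work, as an engineer would, in place of code of your own. Each camera call takes 0.05 s, during which the arm holds its last target. There are 200 camera calls.

## Working session

There is one attempt and no reset: what is moved stays moved. The work goes in short steps, Python scripts to look and compute and a shell command to move; the robot and the scene stay as the last step left them, time stands still between calls to the robot, and variables do not carry over. Pictures are saved under pics/ and viewed, at most 10 in all, crops included, and the job is handed in when it is done.

```bash
mkdir -p pics
cat > h.py <<'E'
import numpy as np, cv2, json, pickle
from station import manip
def cap(n,tag):
    c=manip.capture(n); cv2.imwrite(f'pics/{tag}.png',cv2.cvtColor(c['image'],cv2.COLOR_RGB2BGR)); pickle.dump(c,open(f'pics/{tag}.pkl','wb')); return c
def load(tag): return pickle.load(open(f'pics/{tag}.pkl','rb'))
def K(c): return np.array([[c['fx'],0,c['cx']],[0,c['fy'],c['cy']],[0,0,1.]])
def ray(c,px):
    u=cv2.undistortPoints(np.array([[px]],float),K(c),np.array(c['distortion'],float))[0,0]
    R=cv2.Rodrigues(np.array(c['rvec'],float))[0]; t=np.array(c['tvec'],float).ravel()
    d=R.T@np.array([u[0],u[1],1]); return -R.T@t, d/np.linalg.norm(d)
def atz(c,px,z):
    o,d=ray(c,px); return o+d*(z-o[2])/d[2]
def tri(cp):
    A=np.zeros((3,3));b=np.zeros(3);r=[]
    for c,p in cp:
        o,d=ray(c,p);P=np.eye(3)-np.outer(d,d);A+=P;b+=P@o;r.append((o,d))
    x=np.linalg.solve(A,b); return x,[np.linalg.norm(np.cross(x-o,d)) for o,d in r]
def proj(c,X):
    return cv2.projectPoints(np.array(X,float).reshape(-1,3),np.array(c['rvec'],float),np.array(c['tvec'],float),K(c),np.array(c['distortion'],float))[0][:,0]
E
python3 - <<'E'
from h import *
for n in ['scene','top','wrist']: 
    c=cap(n,n+'0'); print(n, np.round(ray(c,(320,240)),3).tolist())
print(manip.state())
E
```

```text
scene [[1.014, 0.449, 0.582], [-0.607, -0.472, -0.639]]
top [[0.354, 0.092, 0.886], [0.224, -0.04, -0.974]]
wrist [[0.105, 0.621, 0.375], [0.292, -0.081, -0.953]]
{'t': 0.15, 'joint_positions': array([-1.32651238,  0.41781253, -0.01032753,  1.61396277,  0.00470751,
        1.11070064, -0.05301347]), 'qd': array([ 3.76984932e-04, -1.51612037e-03,  4.10536338e-05, -1.81607106e-03,
       -2.37070684e-04,  1.19663104e-05, -1.15759491e-03]), 'joint_torque': array([ 6.59030848e-04, -8.64750481e+01,  6.79691099e-01, -4.35064137e+01,
        1.92194333e-02,  5.75598038e-03, -9.89356931e-05]), 'tcp_pos': array([0.17612343, 0.5994407 , 0.24184979]), 'tool_rot': array([-2.57459811e-05,  1.42396467e-01,  9.89809609e-01, -4.28996618e-04]), 'wrist_force': array([-0.30553872,  0.5602317 ,  0.01882426]), 'moment': array([ 0.02239852,  0.00636569, -0.00637174]), 'gripper_force': 0.0, 'gripper_width': 0.9965383627425322}
```

View pics/top0.png

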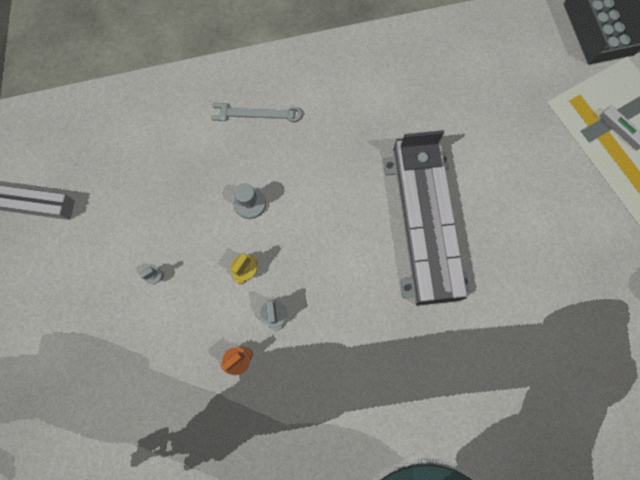

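View pics/scene0.png

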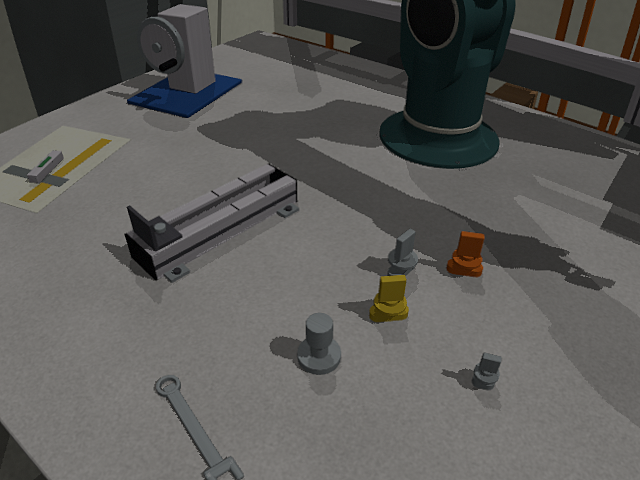

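Top view: a steel bolt with its tab at (271,312), a smaller one at (151,273), a stud at (247,200), yellow (243,267) and orange (236,360) look-alikes, and the rail with dark lines near rows 228 and 262. In the scene view these are at (402,255), (487,370), (319,345), (390,300), (467,255). The steel, tall, long-headed one is top (271,312) / scene (402,255). I'll confirm this with an enlarged crop.

Run:
```python
import cv2,numpy as np
a=cv2.imread('pics/top0.png');b=cv2.imread('pics/scene0.png')
f=lambda i,x,y,w,h,s:cv2.resize(i[y:y+h,x:x+w],None,fx=s,fy=s,interpolation=cv2.INTER_CUBIC)
r1=np.hstack([f(a,240,280,80,60,5),f(b,362,215,80,60,5)])
r2=np.hstack([f(a,390,200,100,75,4),f(b,190,160,100,75,4)])
cv2.imwrite('pics/crop0.png',np.vstack([r1,r2]))
```

```text
(no output)
```

View pics/crop0.png

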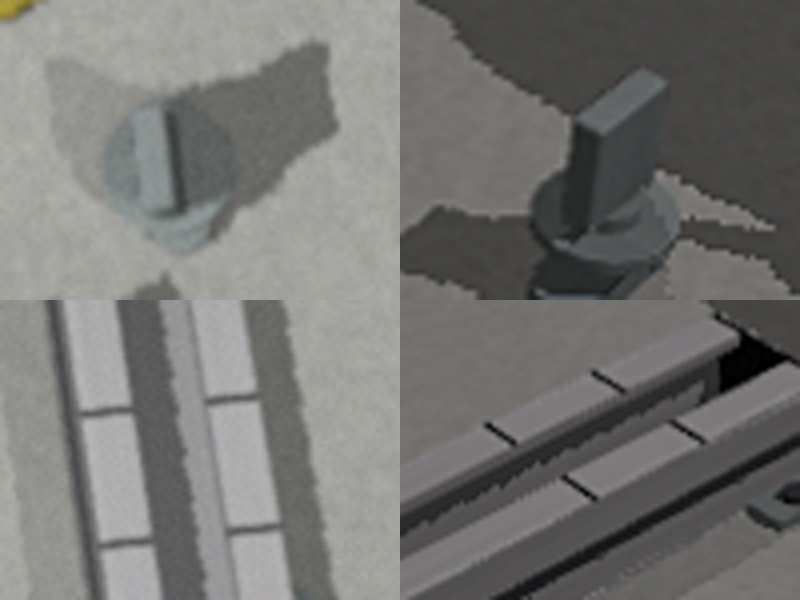

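The crop confirms it: a tall steel bolt with its long head sticking out past the collar. The tab top is at top (271,312) / scene (406,235). The rail lines are clear in both views, so I can triangulate.

Run:
```python
from h import *
T=load('top0');S=load('scene0')
t5=lambda x,y:((x+.5)/5-.5+240,(y+.5)/5-.5+280)
s5=lambda x,y:((x-400+.5)/5-.5+362,(y+.5)/5-.5+215)
t4=lambda x,y:((x+.5)/4-.5+390,(y-300+.5)/4-.5+200)
s4=lambda x,y:((x-400+.5)/4-.5+190,(y-300+.5)/4-.5+160)
P=[]
for a,b in [((80,412),(598,497)),((133,409),(563,478)),((207,402),(516,443)),((257,397),(487,425)),((100,546),(705,441)),((152,541),(671,423)),((230,531),(626,391)),((283,526),(593,372))]:
    x,r=tri([(T,t4(*a)),(S,s4(*b))]);P.append(x);print(np.round(x,4),np.round(r,4),np.round(atz(T,t4(*a),.05)[:2],4),np.round(atz(S,s4(*b),.05)[:2],4))
P=np.array(P);c=P.mean(0);d=P[4:].mean(0)-P[:4].mean(0);print('bay',c,'axis -x? d',d,np.linalg.norm(d),np.degrees(np.arctan2(d[1],d[0])))
x,r=tri([(T,t5(156,160)),(S,s5(620,103))]);print('tab',x,r)
for q in [(149,107),(165,215)]: print(atz(T,t5(*q),.076))
for q in [(656,77),(585,128)]: print(atz(S,s5(*q),.076))
```

```text
[ 0.5302 -0.1016  0.0518] [0.0013 0.0013] [ 0.5314 -0.1031] [ 0.5282 -0.102 ]
[ 0.5269 -0.126   0.0488] [0.001 0.001] [ 0.5273 -0.1265] [ 0.5278 -0.1236]
[ 0.5224 -0.1592  0.0502] [0.0005 0.0005] [ 0.5228 -0.1597] [ 0.5221 -0.1588]
[ 0.5196 -0.1817  0.0488] [0.0009 0.0009] [ 0.5199 -0.1821] [ 0.5205 -0.1793]
[ 0.4702 -0.0948  0.0504] [0.0007 0.0007] [ 0.4706 -0.0954] [ 0.4696 -0.0944]
[ 0.4673 -0.1181  0.0485] [0.0007 0.0007] [ 0.4675 -0.1183] [ 0.4686 -0.1158]
[ 0.4629 -0.1516  0.0499] [0.0017 0.0017] [ 0.464 -0.153] [ 0.4626 -0.1495]
[ 0.46   -0.1755  0.049 ] [0.0015 0.0015] [ 0.4608 -0.1765] [ 0.4606 -0.1726]
bay [ 0.49493791 -0.13854228  0.04968524] axis -x? d [-0.05968063  0.00715463 -0.00042755] 0.06010947633140644 173.16389480203236
tab [0.43935374 0.16767979 0.07251619] [np.float64(0.0006078064197704055), np.float64(0.0006078064197704851)]
[0.45710313 0.16548432 0.076     ]
[0.42079888 0.16763067 0.076     ]
[0.42510424 0.17230087 0.076     ]
[0.45980659 0.16800734 0.076     ]
```

```bash
python3 -m creep '[[[0.05,-0.0288,-0.0262,0.001,0,0,0],[0.05,-0.0288,-0.0262,0.001,0,0,0],[0.05,-0.0288,-0.0262,0.001,0,0,0],[0.05,-0.0288,-0.0262,0.001,0,0,0],[0.05,-0.0288,-0.0262,0.001,0,0,0],[0.05,-0.0288,-0.0262,0.001,0,0,0],[0.05,-0.0288,-0.0262,0.001,0,0,0],[0.05,-0.0288,-0.0262,0.001,0,0,0],[0.05,-0.0288,-0.0262,0.001,0,0,0],[0.05,-0.0288,-0.0262,0.001,0,0,0],[0.05,-0.0288,-0.0262,0.001,0,0,0],[0.05,-0.0288,-0.0262,0.001,0,0,0],[0.05,-0.0288,-0.0262,0.001,0,0,0],[0.05,0,0,0,0,0,-0.05],[0.05,0,0,0,0,0,-0.05],[0.05,0,0,0,0,0,-0.05],[0.05,0,0,0,0,0,-0.05],[0.05,0,0,0,0,0,0],[0.05,0,0,0,0,0,0]]]'
python3 - <<'E'
from h import *
c=cap('wrist','w1'); s=manip.state(); print(s['t'],s['tcp_pos'],s['tool_rot'],s['joint_positions'].round(3),proj(c,[[.4395,.1677,.0725],[.4395,.1677,.076]]))
E
```

```text
t: 2.05
tcp_pos: [0.4393, 0.1673, 0.2292]
tool_rot: [-0.0, 0.044, 0.999, -0.0]
wrist_force: [-0.6, -0.1, -0.6]
gripper_width: 0.582
gripper_force: 0.0
2.1 [0.43937592 0.16729308 0.22928216] [ 2.75377548e-06  4.36146375e-02  9.99048428e-01 -5.02097311e-05] [-0.677  0.154  0.272  2.008 -0.05   0.986  1.104] [[317.7726171  220.63278853]
 [317.76752641 221.65403537]]
```

View pics/w1.png

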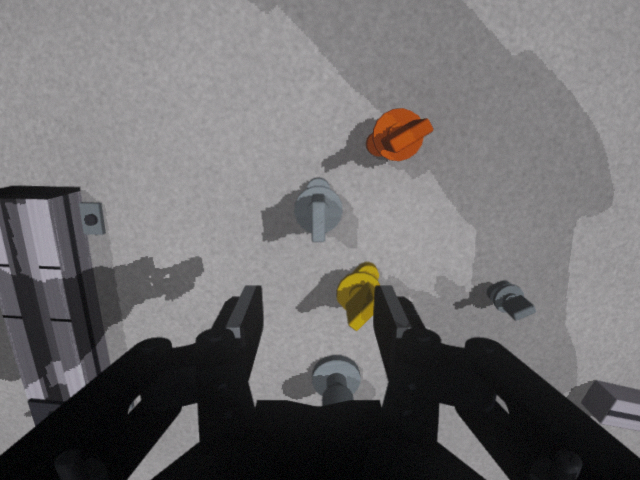

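The wrist view shows the tab top centred near (318,218), as predicted (318,221), and lined up with the tool. The bystanders are clear of the fingers. I'll check the tab's ends in the world frame.

Run:
```python
from h import *
c=load('w1');T=load('top0')
a,b=atz(c,(317.8,195),.076),atz(c,(318.5,241),.076);d=a-b
print(a,b,(a+b)/2,np.linalg.norm(d),np.degrees(np.arctan2(d[1],d[0])))
print(tri([(c,(318.2,218.5)),(T,(270.8,311.6))]))
```

```text
[0.4165954  0.16974526 0.076     ] [0.45683796 0.16681103 0.076     ] [0.43671668 0.16827815 0.076     ] 0.04034939194094479 175.82972981267275
(array([0.44079889, 0.16811172, 0.06034053]), [np.float64(0.00018756512135992547), np.float64(0.0001875651213598588)])
```

```bash
python3 -m creep '[[[0.05,0,0.0005,0.028,0,0,0],[0.05,0,0,0.028,0,0,0],[0.05,0,0,0.028,0,0,0],[0.05,0,0,0.028,0,0,0],[0.05,0,0,0.028,0,0,0],[0.05,0,0,0.022,0,0,0],[0.05,0,0,0.014,0,0,0],[0.05,0,0,0,0,0,0],[0,0,0,0,0,0,0],[0,0,0,0,0,0,0],[0,0,0,0,0,0,0],[0,0,0,0,0,0,0],[0,0,0,0,0,0,0],[0,0,0,0,0,0,0],[0,0,0,0,0,0,0]]]' 80
```

```text
t: 3.6
tcp_pos: [0.4399, 0.1681, 0.0542]
tool_rot: [0.001, 0.043, 0.999, 0.0]
wrist_force: [-0.7, 0.2, 6.3]
gripper_width: 0.131
gripper_force: 78.1
```

```bash
python3 -m creep '[[[0,0,0,-0.02,0,0,0],[0,0,0,-0.035,0,0,0],[0,0,0,-0.035,0,0,0],[0,-0.0082,-0.03,0,0,0,0],[0,-0.0082,-0.03,0,0,0,0],[0,-0.0082,-0.03,0,0,0,0],[0,-0.0082,-0.03,0,0,0,0],[0,-0.0082,-0.03,0,0,0,0],[0,-0.0082,-0.03,0,0,0,0],[0,-0.0082,-0.03,0,0,0,0],[0,-0.0082,-0.03,0,0,0,0],[0,-0.0082,-0.03,0,0,0,0],[0,-0.0082,-0.03,0,0,0,0],[0,0,0,0,0,0,0.031],[0,0,0,0,0,0,0],[0,0,0,0,0,0,0]]]'
python3 - <<'E'
from h import *
w=cap('wrist','w2');t=cap('top','t2');s=cap('scene','s2'); st=manip.state(); print(st['t'],st['tcp_pos'],st['tool_rot'],st['joint_positions'].round(3))
f=lambda i,x,y,w,h,k:cv2.resize(cv2.cvtColor(i['image'],4)[y:y+h,x:x+w],None,fx=k,fy=k,interpolation=cv2.INTER_CUBIC)
cv2.imwrite('pics/m2.png',np.vstack([np.hstack([f(w,160,120,320,240,1.25),f(t,390,190,100,75,4)]),np.hstack([f(s,180,110,160,120,2.5),f(w,0,0,640,480,.625)])]))
E
```

```text
t: 5.2
tcp_pos: [0.4953, -0.1372, 0.1434]
tool_rot: [-0.0, 0.058, 0.998, 0.0]
wrist_force: [0.1, -1.3, -3.0]
gripper_width: 0.123
gripper_force: 78.9
5.35 [ 0.49544908 -0.13721837  0.14343535] [3.94168464e-05 5.74794398e-02 9.98346680e-01 1.40709889e-04] [-0.126  0.367  0.405  1.988 -0.194  0.823  1.843]
```

View pics/m2.png

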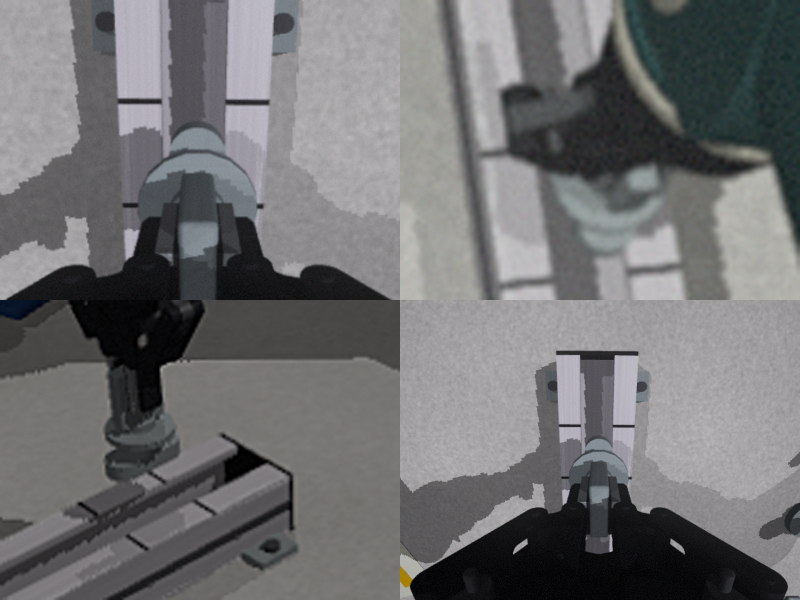

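The wrist view shows the held bolt centred: crop column 199 for both collar and head, against a slot midpoint near 194 at the farther line. I'll work out the offset in the slot frame.

Run:
```python
from h import *
w=load('w2');q=lambda x,y:((x+.5)/1.25-.5+160,(y+.5)/1.25-.5+120)
L=[atz(w,q(*p),.05) for p in [(118,101),(162,101),(226,101),(270,101)]]
L2=[atz(w,q(*p),.05) for p in [(122,206),(264,206)]]
N=[atz(w,q(*p),.05) for p in [(168,10),(222,10)]]
print(np.round(L,4),np.mean(L,0)); print(np.round(L2,4),np.mean(L2,0));print(np.mean(N,0))
bay=(np.mean(L,0)+np.mean(L2,0))/2; a=np.radians(-6.8)
R=np.array([[np.cos(a),np.sin(a)],[-np.sin(a),np.cos(a)]]); b0=np.array([.495,-.1385])
print('bay w',bay,'rel bay0 slot frame',R@(bay[:2]-b0), R@(np.mean(N,0)[:2]-b0))
col=[atz(w,q(*p),.1194) for p in [(140,190),(258,190)]]
hd=[atz(w,q(*p),.1014) for p in [(174,140),(224,140)]]; tip=atz(w,q(199,121),.1014)
for n,v in [('col',np.mean(col,0)),('head',np.mean(hd,0)),('tip',tip),('tcp',manip.state()['tcp_pos'])]: print(n,v,'slot frame',R@(v[:2]-b0))
s=load('s2');t=load('t2')
```

```text
[[ 0.4609 -0.1752  0.05  ]
 [ 0.4636 -0.1519  0.05  ]
 [ 0.4675 -0.1181  0.05  ]
 [ 0.4702 -0.0948  0.05  ]] [ 0.46555635 -0.13497573  0.05      ]
[[ 0.5214 -0.1832  0.05  ]
 [ 0.5308 -0.1023  0.05  ]] [ 0.526103   -0.14274331  0.05      ]
[ 0.41945196 -0.12900463  0.05      ]
bay w [ 0.49582967 -0.13885952  0.05      ] rel bay0 slot frame [ 0.00086641 -0.00025876] [-0.07614089  0.00048339]
col [ 0.48748042 -0.13502644  0.1194    ] slot frame [-0.00787796  0.00255877]
head [ 0.47239204 -0.13323592  0.1014    ] slot frame [-0.02307221  0.00255018]
tip [ 0.46421042 -0.13229356  0.1014    ] slot frame [-0.03130786  0.00251717]
tcp [ 0.49544908 -0.13721837  0.14343535] slot frame [0.00029417 0.00132578]
```

```bash
python3 -m creep '[[[0,-0.002,-0.002,0,0,0,0],[0,0,0,0.012,0,0,0],[0,0,0,0.012,0,0,0],[0,0,0,0.01,0,0,0],[0,0,0,0.008,0,0,0],[0,0,0,0.008,0,0,0],[0,0,0,0,0,0,0]]]'
```

```text
t: 6.05
tcp_pos: [0.4966, -0.1403, 0.0922]
tool_rot: [-0.001, 0.058, 0.998, -0.0]
wrist_force: [0.2, -0.7, -3.1]
gripper_width: 0.129
gripper_force: 78.9
```

```bash
python3 -m creep '[[[0,0,0,0.004,0,0,0],[0,0,0,0.003,0,0,0],[0,0,0,0.003,0,0,0],[0,0,0,0,0,0,0],[0,0,0,0,0,0,0]]]'
```

```text
t: 6.55
tcp_pos: [0.4972, -0.1404, 0.0834]
tool_rot: [0.0, 0.058, 0.998, -0.0]
wrist_force: [0.0, -0.3, -4.0]
gripper_width: 0.124
gripper_force: 79.0
```

```bash
python3 -m creep '[[[0,0,0,0.001,0,0,0],[0,0,0,0.001,0,0,0],[0,0,0,0,0,0,0],[0,0,0,0,0,0,0]]]'; python3 -m creep '[[[0,0,0,0.0008,0,0,0],[0,0,0,0,0,0,0],[0,0,0,0,0,0,0]]]'
```

```text
t: 6.95
tcp_pos: [0.4972, -0.1403, 0.0813]
tool_rot: [0.0, 0.058, 0.998, -0.0]
wrist_force: [0.4, 0.0, -3.2]
gripper_width: 0.124
gripper_force: 79.0
t: 7.25
tcp_pos: [0.4972, -0.1404, 0.0805]
tool_rot: [-0.0, 0.058, 0.998, -0.0]
wrist_force: [-0.1, 0.0, -3.5]
gripper_width: 0.131
gripper_force: 79.0
```

```bash
python3 -m creep '[[[0,0,0,0,0,0,0.07],[0,0,0,0,0,0,0.13],[0,0,0,0,0,0,0.13],[0,0,0,0,0,0,0.13],[0,0,0,0,0,0,0.13],[0,0,0,0,0,0,0.13],[0,0,0,0,0,0,0.13],[0,0,0,0,0,0,0.13],[0,0,0,0,0,0,0.13],[0,0,0,0,0,0,0.13],[0,0,0,0,0,0,0.13],[0,0,0,0,0,0,0.13],[0,0,0,0,0,0,0.07],[0,0,0,0,0,0,0],[0,0,0,0,0,0,0]]]'
python3 - <<'E'
from h import *
w=cap('wrist','w3');t=cap('top','t3');s=cap('scene','s3'); st=manip.state(); print(st['t'],st['tcp_pos'],st['tool_rot'],st['moment'],st['joint_positions'].round(3))
f=lambda i,x,y,w,h,k:cv2.resize(cv2.cvtColor(i['image'],4)[y:y+h,x:x+w],None,fx=k,fy=k,interpolation=cv2.INTER_CUBIC)
cv2.imwrite('pics/m3.png',np.vstack([np.hstack([f(w,160,120,320,240,1.25),f(t,390,190,100,75,4)]),np.hstack([f(s,180,110,160,120,2.5),f(w,0,0,640,480,.625)])]))
E
```

```text
t: 8.75
tcp_pos: [0.4972, -0.1403, 0.0805]
tool_rot: [0.0, 0.746, 0.666, -0.0]
wrist_force: [0.2, -0.8, -3.0]
gripper_width: 0.129
gripper_force: 78.9
8.9 [ 0.4971841  -0.14038338  0.08056876] [1.81548772e-05 7.46431328e-01 6.65462446e-01 7.41365321e-05] [ 0.01731844  0.00954583 -0.03368647] [-0.382  0.572  0.755  2.025 -0.567  0.763  0.604]
```

View pics/m3.png

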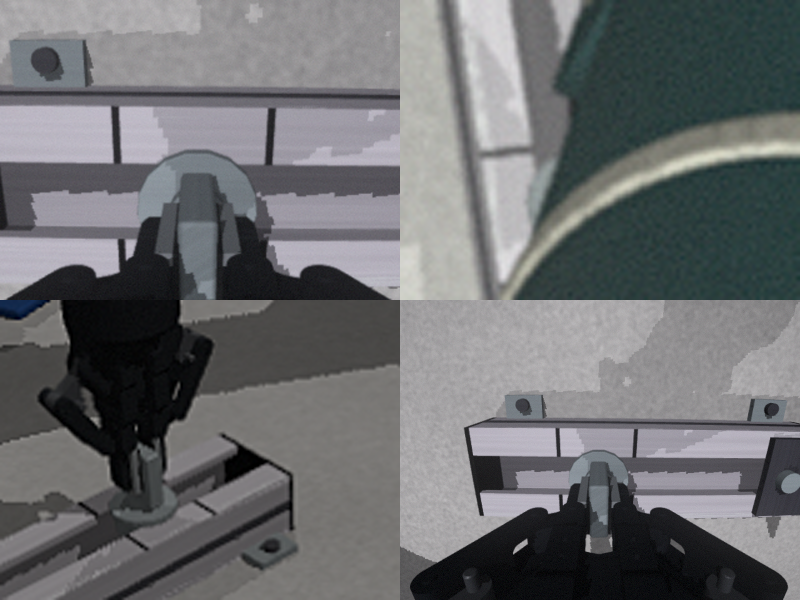

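The bolt has turned: tool x is at 83.4° against the bay's y axis at 83.2°. Its collar is centred at crop column 198, between the lines at 116 and 270. Next: seat it and release.

```bash
python3 -m creep '[[[0,0,0,0.0007,0,0,0],[0,0,0,0,0,0,0],[0,0,0,0,0,0,0]]]'; python3 -m creep '[[[0,0,0,0.0005,0,0,0],[0,0,0,0,0,0,0],[0,0,0,0,0,0,0]]]'
```

```text
t: 9.2
tcp_pos: [0.4973, -0.1404, 0.0803]
tool_rot: [0.0, 0.747, 0.665, 0.0]
wrist_force: [-4.7, 2.0, 9.1]
gripper_width: 0.127
gripper_force: 80.7
t: 9.5
tcp_pos: [0.4973, -0.1404, 0.0802]
tool_rot: [-0.0, 0.747, 0.665, 0.001]
wrist_force: [-7.8, 3.7, 21.3]
gripper_width: 0.132
gripper_force: 83.0
```

Contact at TCP z 0.0802, as predicted (0.080), so it is seated. Release and back off.

```bash
python3 -m creep '[[[0.01,0,0,-0.0008,0,0,0],[0.02,0,0,0,0,0,0],[0.03,0,0,0,0,0,0],[0.045,0,0,0,0,0,0],[0.045,0,0,0,0,0,0],[0.045,0,0,0,0,0,0],[0.045,0,0,-0.01,0,0,0],[0.045,0,0,-0.03,0,0,0],[0.045,0,0,-0.04,0,0,0],[0.045,0,0,-0.04,0,0,0],[0.045,0.02,0,-0.03,0,0,0],[0.045,0,0,0,0,0,0],[0.045,0,0,0,0,0,0]]]'
python3 - <<'E'
from h import *
w=cap('wrist','w4');s=cap('scene','s4'); st=manip.state(); print(st['t'],st['tcp_pos'],st['tool_rot'])
a=np.radians(-6.8);x=np.array([np.cos(a),np.sin(a),0]);y=np.array([-np.sin(a),np.cos(a),0]);o=np.array([.495,-.1387,.05])
th=np.linspace(0,2*np.pi,24,endpoint=False)
tab=[o+sy*.018*y+sx*.006*x+[0,0,.052] for sx,sy in [(1,1),(1,-1),(-1,-1),(-1,1)]]
col=[o+.024*(np.cos(t)*x+np.sin(t)*y)+[0,0,.006] for t in th]
def draw(c):
    i=cv2.cvtColor(c['image'],4).copy()
    for P,k in [(tab,(0,0,255)),(col,(0,200,0))]: cv2.polylines(i,[np.int32(proj(c,P).round())],True,k,1)
    return i
p=proj(w,o)[0].astype(int);W=draw(w);S=draw(s);q=proj(s,o)[0].astype(int)
g=lambda i,c:cv2.resize(i[max(0,c[1]-80):max(0,c[1]-80)+120,c[0]-80:c[0]+80],(400,300),interpolation=cv2.INTER_CUBIC)
print(p,q);cv2.imwrite('pics/m4.png',np.hstack([cv2.resize(W[max(0,p[1]-90):max(0,p[1]-90)+180,p[0]-120:p[0]+120],(400,300)),g(S,q)]))
E
```

```text
t: 10.8
tcp_pos: [0.4996, -0.12, 0.2308]
tool_rot: [0.0, 0.747, 0.665, 0.001]
wrist_force: [0.2, -0.1, -0.6]
gripper_width: 0.527
gripper_force: 0.0
10.9 [ 0.49899789 -0.12068378  0.22970143] [-2.55525336e-04  7.47014113e-01  6.64808043e-01 -3.40841976e-04]
[315 234] [237 192]
```

View pics/m4.png

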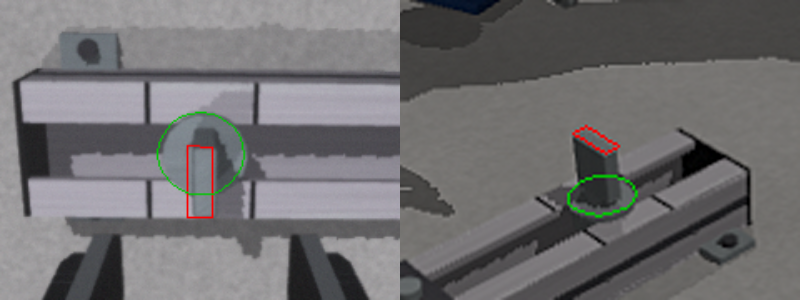

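The ideal seated outlines, collar (200,153) and tab (200,180) in the wrist crop, lie right on the bolt in both views. It is seated, square across and released, with the gripper clear.

```bash
python3 -c "
from station import manip
print(manip.finish_job())"
```

```text
the job is handed in; nothing more can be done
None
```

The hammer-head bolt is in the rail midway between the dark lines, collar down, turned square across under the lips and released. The short bolt and stud were not touched, and I handed the job in at about 11 s of the 40 s; the hand-in returned no verdict.

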